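Make up a sampling kit and a labelling kit

TASK

Make up the two kits on the white kit boards: the small board with two dark pads gets one specimen cup and the forceps, the larger board with three dark pads gets the other specimen cup, the label roll and the marker. Set each thing down centred on the pad of its shape (cup on the small round pad, roll flat on the big round pad, forceps or marker lying along the long strip) and let go. Keep the cups upright throughout and leave the orange decapper where it stands.

Things in the scene. Friction and masses are not known exactly. Their poses are not given: they have to be found in the camera images.
- cup_a: screw-cap specimen cup, white body with an orange ribbed lid, standing upright, 53 mm tall; body 38 mm across up to 40 mm height, lid 44 mm across from 40 to 53 mm; about 35 g, closed; origin at the centre of its underside, z up. Both cups are alike and interchangeable.
- cup_b: screw-cap specimen cup, white body with an orange ribbed lid, standing upright, 53 mm tall; body 38 mm across up to 40 mm height, lid 44 mm across from 40 to 53 mm; about 35 g, closed; origin at the centre of its underside, z up. Both cups are alike and interchangeable.
- label_roll: roll of blank white labels lying flat, a disc 66 mm across and 28 mm high (the core hole cannot be gripped into; hold it across the outside); about 60 g; origin at the centre of its underside, z up.
- forceps: slim steel forceps lying flat, 131 mm long, 15 mm wide, 8 to 10 mm high, solid to grip across its width; at first on the dark grey bench mat (2 mm thick, fixed to the worktop); about 22 g; origin under its middle, y along its length (either way round will do), z up.
- marker: felt marker, white barrel and dark blue cap, lying flat, 139 mm long, 13 mm thick, does not roll; at first on the same dark grey bench mat (2 mm thick, fixed); about 26 g; origin under its middle, y along its length (either way round will do), z up.
- decapper: bystander: orange hand decapper, waisted, 35 mm across and 70 mm tall, stands upright among the stock and is loose; leave it there. Origin at the centre of its underside.
- sampling_board: the smaller kit board, white, 145 (x) by 185 (y) by 6 mm thick, fast on the worktop, with two flush black rubber pads, so its top is flat and 6 mm above the worktop. Origin at the centre of its underside, z up. In its own frame: round pad for a cup, 50 mm across, centre at x = +35, y = 0 mm; long strip for the forceps, 26 (x) by 150 (y) mm, centre at x = -40, y = 0 mm, along y.
- labelling_board: the larger kit board, white, 170 (x) by 205 (y) by 6 mm thick, fast on the worktop, with three flush black rubber pads, so its top is flat and 6 mm above the worktop. Origin at the centre of its underside, z up. In its own frame: big round pad for the label roll, 76 mm across, centre at x = +35, y = +55 mm; small round pad for a cup, 50 mm across, centre at x = +35, y = -60 mm; long strip for the marker, 26 (x) by 150 (y) mm, centre at x = -55, y = 0 mm, along y.
There are look-alikes about, which are no part of the job. Leave any blue look-alike of the cup_a alone.

How it is judged:
At the end, for the whole second after the job is handed in: Each thing rests on its board, upright or flat within 8 degrees, its centre within 12 mm of its pad's centre along each board axis; forceps and marker within 15 degrees of their strips; one cup on each board; all released and at rest; decapper within 20 mm of where it stood (((x of cup_a in the frame of sampling_board between 0.023 and 0.047 m and y of cup_a in the frame of sampling_board between -0.012 and 0.012 m and z of cup_a in the frame of sampling_board between 0.002 and 0.011 m and angle between each of cup_a, cup_b's own z axis and vertical below 0.15 rad and x of cup_b in the frame of labelling_board between 0.023 and 0.047 m and y of cup_b in the frame of labelling_board between -0.072 and -0.048 m and z of cup_b in the frame of labelling_board between 0.002 and 0.011 m) or (x of cup_b in the frame of sampling_board between 0.023 and 0.047 m and y of cup_b in the frame of sampling_board between -0.012 and 0.012 m and z of cup_b in the frame of sampling_board between 0.002 and 0.011 m and angle between each of cup_b, cup_a's own z axis and vertical below 0.15 rad and x of cup_a in the frame of labelling_board between 0.023 and 0.047 m and y of cup_a in the frame of labelling_board between -0.072 and -0.048 m and z of cup_a in the frame of labelling_board between 0.002 and 0.011 m)) and x of label_roll in the frame of labelling_board between 0.023 and 0.047 m and y of label_roll in the frame of labelling_board between 0.043 and 0.067 m and z of label_roll in the frame of labelling_board between 0.002 and 0.011 m and angle between each of label_roll, forceps, marker's own z axis and vertical below 0.15 rad and x of forceps in the frame of sampling_board between -0.052 and -0.028 m and y of forceps in the frame of sampling_board between -0.012 and 0.012 m and z of forceps in the frame of sampling_board between 0.002 and 0.011 m and angle between the y axis of forceps and the y axis of sampling_board, either way round below 0.26 rad and x of marker in the frame of labelling_board between -0.067 and -0.043 m and y of marker in the frame of labelling_board between -0.012 and 0.012 m and z of marker in the frame of labelling_board between 0.002 and 0.011 m and angle between the y axis of marker and the y axis of labelling_board, either way round below 0.26 rad and linear speed of each of cup_a, cup_b, label_roll, forceps, marker below 0.02 m/s and angular speed of each of cup_a, cup_b, label_roll, forceps, marker below 0.2 rad/s and contact force between each of cup_a, cup_b, label_roll, forceps, marker and the fingers below 0.1 N and distance of decapper from where it was at the start of the episode below 0.02 m); the robot touches nothing.
It fails at once if a specimen cup is tipped over (more than 35 degrees) (angle between any of cup_a, cup_b's own z axis and vertical above 0.6 rad).
It fails at once if the decapper is pushed more than 20 mm, lifted away or knocked over (distance of decapper from where it was at the start of the episode above 0.02 m or angle between decapper's own z axis and vertical above 0.5 rad).
It also fails if it takes over 122 s, if anything falls off the work surface, if the arm or the gripper's body presses on something with over 40 N, if the wrist force passes 120 N, or if a joint passes its speed limit or range.

ROBOT

A 6-joint arm with a two-finger parallel gripper is mounted at the origin on a cart in front of the work surface, level with it; the furniture and walls round the work are solid. World frame = base frame: x ahead of the robot, y to its left, z up, the work surface at z = 0. Lengths are in m, angles in rad, forces in N, time in s.
With the tool pointing down it reaches from about 0.225 to 0.875 m from the base axis. Payload 3.4 kg.
Tool frame: the origin (TCP) lies midway between the tips of the shut fingers; the grasp point (between the pads) lies 19 mm behind it; z points along the fingers, y is the line along which they close (so a half turn about z gives the same grasp; the last joint's range is limited). The gripper opens to 85 mm and grips with 20 to 120 N. Pads are 22 mm wide; open, the fingers measure 114 mm over their backs; the gripper's body (76 mm by 85 mm) begins 54 mm behind the grasp point. The pads swing forward as they close: fully open they stand 13 mm farther back than shut.
Start: joints at [1.085, 0.276, 1.505, -0, 1.361, -0.121], TCP at [0.205, 0.537, 0.231] pointing down, gripper open.
Joint ranges: [-2.89, 2.89], [-0.75, 2.08], [0.22, 2.7], [-1.18, 4.32], [0.11, 2.71], [-2.7, 2.7]. Speed limits (rad/s): [2.57, 2.57, 3.14, 3.14, 3.14, 3.14].

INTERFACE

Orientations are given as a unit quaternion [w, x, y, z].
In Python, from rig import * gives the robot as it stands.
- The arm moves only by the tool apply_moves, never from a script. Its argument "steps" is one flat list of numbers, 4 for each row, row after row: the shift along the world's x, y, z in cm, then the turn about the world's z in degrees. A call has 1 to 8 rows; each row is the pose to reach, as a shift and turn from the pose commanded when the call began; what a row does not reach only later rows make up. A row lasts 1/12 s, in which the tool goes at most 41.7 mm and 7.16 degrees, less where a joint would pass 70% of its speed; a pose out of reach is approached as far as the arm can. A call with a gripper value outside its range is refused whole. "jaw" is the closure in counts, from 0 (fully open) to 255 (shut), set as the call begins (left out, the last holds). The fingers move at their own pace and stop on an object; "newtons" is the grip in N (left out, the last holds). Time passes only in rows, so rows that repeat a pose let the fingers close. It gives the time, the measured TCP pose, the force, the opening and the grip force at its end, in the units of the state.
- get_state(): the state, without advancing time (a new reading comes with each control period).
- get_image(name): name is "side" or "top"; returns the picture (400x640x3 uint8, red, green, blue); there is no depth.
- calibration(name): a dict with "fx", "fy", "cx", "cy" (pixels), "xyz" and "rotation" of the camera in the world. Camera axes: x right, y up, looking along -z (the intrinsics and any distortion apply to the point x, -y, -z); pixel columns grow to the right and rows downward; lengths in m; the calibration is good to about 2 mm. A picture is of the moment at which its call begins. calibration takes no time and is no camera call.
- sign_off(): hands the job in; it is judged then, once.
The state is a dict: "clock": time; "qpos": joint angles; "qd": joint speeds; "effort": joint torques, N m; "position": TCP position; "ee_rot": TCP orientation; "contact_force": force on the tool from outside, world axes, zero at the start; "moment": the same for the moment, N m; "width": finger opening in m; "gripper_force": force on a finger pad.
Only numpy, scipy, OpenCV 4.12 (cv2) and the standard library are available. Lean on these libraries where they do the work, as an engineer would, in place of code of your own. Each camera call takes 0.05 s, during which the arm holds its last target. There are 200 camera calls.

## Working session

There is one attempt and no reset: what is moved stays moved. The work goes in short steps, Python scripts to look and compute and a tool call to move; the robot and the scene stay as the last step left them, time stands still between calls to the robot, and variables do not carry over. Pictures are saved under pics/ and viewed, at most 14 in all, crops included, and the job is handed in when it is done.

Besides the shell and the picture viewer there is one more tool, called in YAML: its name, and indented under it one key for each argument. apply_moves: Moves the arm, as the interface text tells. Its arguments: {"type":"object","properties":{"steps":{"type":"array","items":{"type":"number"}},"jaw":{"type":"number"},"newtons":{"type":"number"}},"required":["steps"]}

```bash
mkdir -p pics; ls; cat > h.py <<'E'
from rig import *
import numpy as np, cv2
def snap(n,f):
    im=get_image(n); cv2.imwrite(f,im[:,:,::-1]); return im
def px2w(n,u,v,z):
    c=calibration(n); R=np.array(c["rotation"])
    if R.shape!=(3,3):
        w,x,y,zz=R; from scipy.spatial.transform import Rotation as Q; R=Q.from_quat([x,y,zz,w]).as_matrix()
    d=R@np.array([(u-c["cx"])/c["fx"],-(v-c["cy"])/c["fy"],-1]); o=np.array(c["xyz"])
    return o+d*(z-o[2])/d[2]
def w2px(n,p):
    c=calibration(n); R=np.array(c["rotation"])
    q=R.T@(np.array(p)-c["xyz"]); return c["cx"]+c["fx"]*q[0]/-q[2], c["cy"]-c["fy"]*q[1]/-q[2]
E
python3 - <<'E'
from h import *
for n in("top","side"):
    print(n,calibration(n)); snap(n,f"pics/{n}0.png")
print(get_state())
E
```

```text
pics
top {'fx': 384.55936110455707, 'fy': 384.55936110455707, 'cx': 321.0384107621981, 'cy': 200.28329476194526, 'xyz': array([ 0.33834476, -0.01494046,  0.94561914]), 'rotation': array([ 0.73030647,  0.08086284, -0.07042016, -0.67465151])}
side {'fx': 437.15596396465884, 'fy': 437.15596396465884, 'cx': 319.7184869590049, 'cy': 199.65946289586742, 'xyz': array([0.35644707, 0.83948702, 0.58525499]), 'rotation': array([-0.0870987 , -0.04171287,  0.48066793,  0.87156881])}
{'clock': 0.1, 'qpos': array([ 1.08497535e+00,  2.76542276e-01,  1.50598121e+00, -1.74094390e-05,
        1.36069711e+00, -1.20987570e-01]), 'qd': array([-0.00169937,  0.00018631, -0.00423671,  0.00019314, -0.00074053,
        0.00098256]), 'effort': array([ 2.67294745e-04, -4.17700660e+01, -2.46404403e+01, -1.80321326e-04,
        5.71596553e-03, -3.88447759e-06]), 'position': array([0.20494602, 0.53674745, 0.2305303 ]), 'ee_rot': array([-2.35068397e-04,  1.81404852e-01,  9.83408164e-01, -7.79338285e-04]), 'contact_force': array([0.09827784, 0.20183406, 0.15861598]), 'moment': array([-0.00027794, -0.03632879,  0.02116842]), 'gripper_force': 0.0, 'width': 0.08526710566506612}
```

View pics/top0.png

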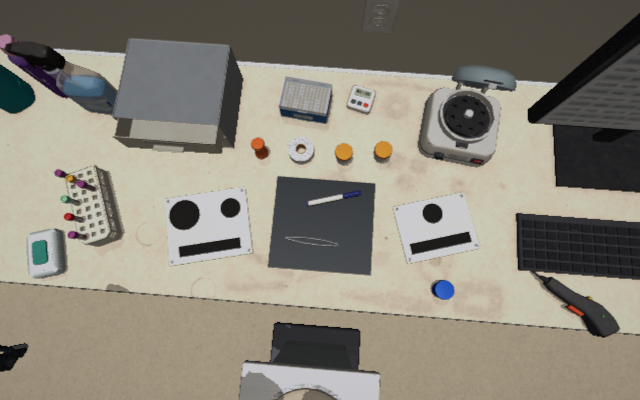

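View pics/side0.png

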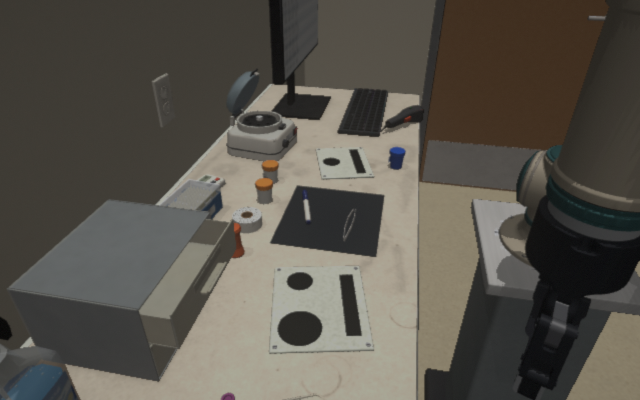

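The top view shows:
- **Cups:** orange lids at (344,152) and (383,150). The blue look-alike at (444,290) is to be left alone.
- **Decapper:** (259,148).
- **Roll:** (301,150).
- **Marker and forceps:** marker at (335,198) and forceps at (312,241), both on the mat.
- **Boards:** labelling at (209,226), sampling at (437,227).

Next, close crops.

```bash
python3 - <<'E'
import cv2
im=cv2.imread("pics/top0.png")
def crop(x0,y0,x1,y1,s,f): cv2.imwrite(f,cv2.resize(im[y0:y1,x0:x1],None,fx=s,fy=s,interpolation=cv2.INTER_CUBIC))
crop(240,120,410,262,4,"pics/c1.png")   # stock + mat
big=[im[180:272,155:260],im[180:272,385:490]]
cv2.imwrite("pics/c2.png",cv2.resize(cv2.hconcat(big),None,fx=3.8,fy=3.8,interpolation=cv2.INTER_CUBIC))
from h import *
from scipy.spatial.transform import Rotation as Q
for n,p,z in [("cup1 lid",(344,151.5),.053),("cup2",(383,149.5),.053),("roll",(301,150),.028),("dec",(258,145),.07),("mk",(335,198.5),.01),("fc",(312,241),.006),("lab",(209,226),.006),("sam",(437,227),.006)]:
    print(n,px2w("top",*p,z).round(4))
E
```

```text
cup1 lid [ 0.658 -0.04   0.053]
cup2 [ 0.6705 -0.1347  0.053 ]
roll [0.6625 0.0673 0.028 ]
dec [0.6523 0.168  0.07  ]
mk [ 0.5486 -0.0272  0.01  ]
fc [0.4389 0.0212 0.006 ]
lab [0.4557 0.2779 0.006 ]
sam [ 0.4975 -0.2824  0.006 ]
```

View pics/c1.png

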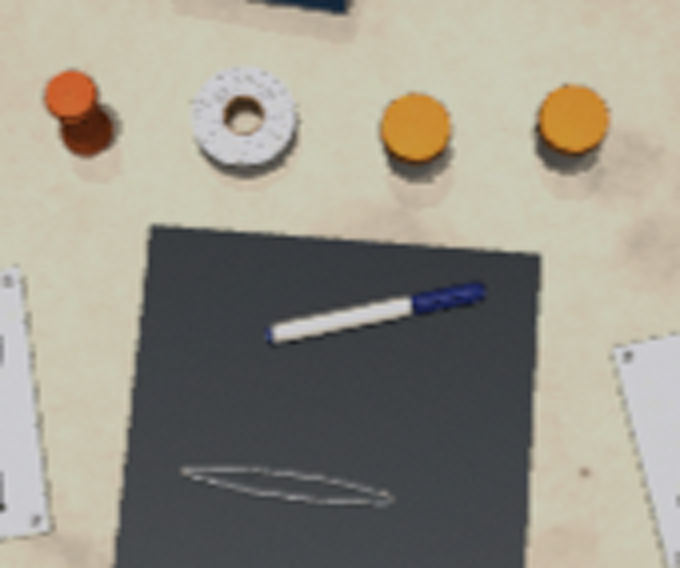

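View pics/c2.png

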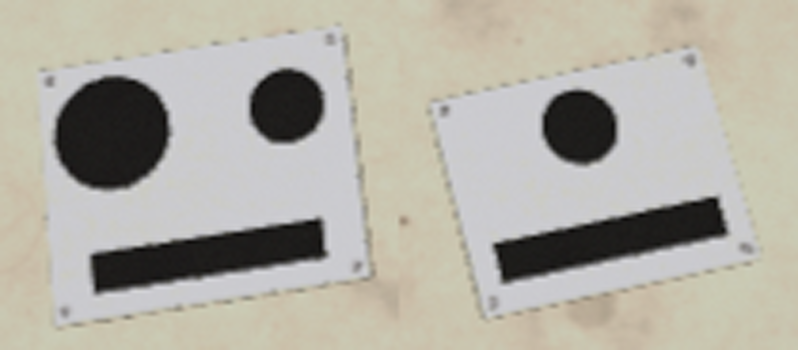

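The crops confirm the two orange lids at (343.75,151.75) and (383.5,150), with no look-alike among them. The roll is at (301,149.3), with the decapper to its left. Marker ends are (307,203.75) and (361.5,192.75); forceps ends are (285.5,237.5) and (338.25,244.5). All five pads are clear. Next I'll measure the pads, checking them against the known board layout.

```bash
cat >> h.py <<'E'
def pads(im,n="top",box=(155,180,490,275)):
    x0,y0,x1,y1=box; g=im[:,:,:3].max(2); m=(g<70).astype(np.uint8)
    k,l,s,c=cv2.connectedComponentsWithStats(m); out=[]
    for i in range(1,k):
        if x0<c[i][0]<x1 and y0<c[i][1]<y1 and 80<s[i][4]<1800: out.append((*c[i].round(2),int(s[i][4])))
    return out
E
python3 - <<'E'
from h import *
im=cv2.imread("pics/top0.png")
P=pads(im); W={}
for p in P: print(p, px2w("top",p[0],p[1],.006).round(4))
def seg(a,b,z):
    A,B=px2w("top",*a,z),px2w("top",*b,z);d=A-B; print((A+B)/2, np.linalg.norm(d), "yaw of axis deg",np.degrees(np.arctan2(d[1],d[0])))
seg((307,203.75),(361.5,192.75),.0085); seg((285.5,237.5),(338.25,244.5),.007)
for n,p,z in [("cup1",(343.5,151.5),.053),("cup2",(383.2,149.7),.053),("roll",(300.7,149),.028)]:
    w=px2w("top",*p,z); print(n,w.round(4), "side px of it", np.round(w2px("side",w),1) if np.array(calibration("side")["rotation"]).shape==(3,3) else "")
E
```

```text
(np.float64(229.88), np.float64(207.39), 274) [0.5063 0.2325 0.006 ]
(np.float64(184.01), np.float64(214.46), 665) [0.4795 0.3441 0.006 ]
(np.float64(432.05), np.float64(212.89), 280) [ 0.5319 -0.2696  0.006 ]
(np.float64(440.28), np.float64(242.39), 585) [ 0.4603 -0.2909  0.006 ]
(np.float64(209.26), np.float64(246.75), 583) [0.4051 0.27   0.006 ]
[ 0.54947372 -0.02543826  0.0085    ] 0.1390791802623657 yaw of axis deg 106.16897027027748
[0.43878368 0.02158856 0.007     ] 0.13007523561843481 yaw of axis deg 86.98112708923819
cup1 [ 0.6579 -0.0388  0.053 ] side px of it 
cup2 [ 0.67   -0.1352  0.053 ] side px of it 
roll [0.6651 0.0683 0.028 ] side px of it
```

The geometry checks out: labelling cup–roll pads 114.8 mm apart (115 expected), sampling pads 74.7 (75), marker 139, forceps 130. The labelling strip axis is at 103.5°, the sampling strip axis at 106.6°, and the tool closing line is now at 69°. I'll start with the roll, which needs no turn.

apply_moves:
  steps: [23,-23.4,0,0,23,-23.4,0,0,23,-23.4,0,0,23,-23.4,0,0,23,-23.4,0,0,23,-23.4,0,0,23,-23.4,0,0,23,-23.4,0,0]
  jaw: 0
  newtons: 40

```text
clock: 0.77
position: [0.4364, 0.3009, 0.231]
ee_rot: [0.0, 0.182, 0.983, -0.0]
contact_force: [-0.2, 0.9, -0.0]
width: 0.0851
gripper_force: 0.0
```

apply_moves:
  steps: [23,-23.4,0,0,23,-23.4,0,0,23,-23.4,0,0,23,-23.4,0,0,23,-23.4,0,0,23,-23.4,0,0,23,-23.4,0,0,23,-23.4,0,0]

```text
clock: 1.43
position: [0.6666, 0.0667, 0.2306]
ee_rot: [-0.0, 0.182, 0.983, -0.0]
contact_force: [-0.3, 0.6, 0.2]
width: 0.0854
gripper_force: 0.0
```

apply_moves:
  steps: [0,0,-4,0,0,0,-8,0,0,0,-12,0,0,0,-16,0,0,0,-17.5,0,0,0,-17.5,0]

```text
clock: 1.93
position: [0.6608, 0.069, 0.0503]
ee_rot: [-0.006, 0.182, 0.983, -0.001]
contact_force: [-0.3, 0.1, 0.4]
width: 0.0849
gripper_force: 0.0
```

```bash
sed -i 's/q=R.T@/from scipy.spatial.transform import Rotation as Q; R=Q.from_quat(R[[1,2,3,0]]).as_matrix(); q=R.T@/' h.py; python3 - <<'E'
from h import *
im=snap("side","pics/s1.png"); old=cv2.imread("pics/side0.png")
for p in [(.6579,-.0388,.053),(.67,-.1352,.053),(.6651,.0683,.028),(.4795,.3441,.006),(.5319,-.2696,.006),(.5495,-.0254,.015),(.4388,.0216,.01)]:
    u,v=w2px("side",p); print(round(u,1),round(v,1)); cv2.drawMarker(old,(round(u),round(v)),(0,255,0),0,5,1)
a=cv2.resize(old[130:350,210:390],None,fx=2.2,fy=2.2,interpolation=cv2.INTER_CUBIC)
b=cv2.resize(im[130:350,180:360,::-1],None,fx=2.2,fy=2.2,interpolation=cv2.INTER_CUBIC)
cv2.imwrite("pics/c3.png",cv2.hconcat([a,b])); print(get_state()["position"])
E
```

```text
264.9 182.0
271.3 163.4
248.4 214.4
300.8 327.7
331.6 161.5
307.4 203.1
350.2 221.3
[0.66315773 0.06910717 0.05346763]
```

View pics/c3.png

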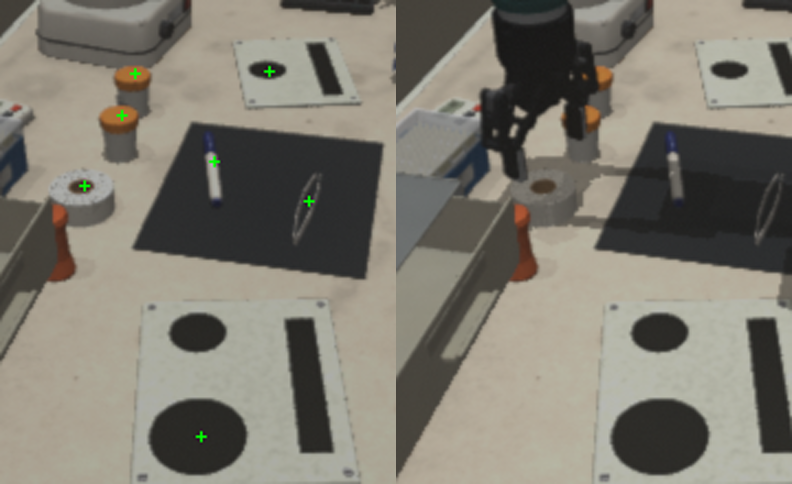

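The marks from the top view land on the things in the side view to about 1 px: cups (265,182) and (271,163), roll (248,214), marker and forceps. The open fingers straddle the roll, clear of the decapper. Going down and gripping.

apply_moves:
  steps: [0,0,-2.5,0,0,0,-4.5,0,0,0,-5.5,0,0,0,-5.5,0]

```text
clock: 2.32
position: [0.6646, 0.0692, 0.0007]
ee_rot: [-0.001, 0.181, 0.983, -0.0]
contact_force: [-0.6, 0.1, -1.6]
width: 0.0849
gripper_force: 0.0
```

apply_moves:
  steps: [0,0,0,0,0,0,0,0,0,0,0,0,0,0,0,0,0,0,0,0,0,0,0,0]
  jaw: 120

```text
clock: 2.82
position: [0.667, 0.0692, 0.0037]
ee_rot: [0.002, 0.181, 0.983, 0.001]
contact_force: [0.1, -0.5, 6.8]
width: 0.0638
gripper_force: 44.6
```

apply_moves:
  steps: [0,0,2,0,0,0,5,0,0,0,9,0,0,0,12,0,0,0,14,0,0,0,14,0]

```text
clock: 3.32
position: [0.6686, 0.0693, 0.1479]
ee_rot: [0.006, 0.181, 0.983, 0.001]
contact_force: [-0.1, 0.4, -0.3]
width: 0.0636
gripper_force: 44.5
```

apply_moves:
  steps: [-2,3,0,0,-4,6,0,0,-6.2,9.2,0,0,-8.4,12.4,0,0,-10.6,15.6,0,0,-12.7,18.9,0,0,-14.8,22,0,0,-16.5,24.5,0,0]

```text
clock: 3.98
position: [0.4976, 0.3159, 0.1405]
ee_rot: [-0.001, 0.181, 0.983, -0.0]
contact_force: [-0.2, -0.0, -0.7]
width: 0.0639
gripper_force: 44.5
```

apply_moves:
  steps: [-1.4,2,0,0,-2.05,3,0,0,-2.05,3,-3,0,-2.05,3,-6,0,-2.05,3,-9,0,-2.05,3,-11,0,-2.05,3,-11,0,-2.05,3,-11,0]

```text
clock: 4.65
position: [0.4792, 0.3432, 0.0301]
ee_rot: [-0.001, 0.182, 0.983, -0.001]
contact_force: [0.1, 0.2, -0.5]
width: 0.0639
gripper_force: 44.5
```

```bash
python3 - <<'E'
from h import *
im=snap("side","pics/s2.png"); t=snap("top","pics/t2.png")
a=cv2.resize(im[200:400,200:400,::-1],(395,395)); b=cv2.resize(t[130:290,130:290,::-1],(395,395))
cv2.imwrite("pics/c4.png",cv2.hconcat([a,b])); print(get_state())
E
```

```text
{'clock': 4.75, 'qpos': array([ 5.03887275e-01,  4.71279021e-01,  1.74276339e+00, -1.74453906e-04,
        9.25159124e-01, -7.01555966e-01]), 'qd': array([ 0.00348052, -0.01761533, -0.00837993,  0.0038497 , -0.00421897,
        0.00029872]), 'effort': array([ 9.02402156e-03, -4.60597336e+01, -1.79515386e+01, -3.52665149e-03,
        7.00390292e-02, -9.41474136e-04]), 'position': array([0.48098691, 0.34438904, 0.03245306]), 'ee_rot': array([9.68882392e-04, 1.81610568e-01, 9.83369802e-01, 7.03912381e-04]), 'contact_force': array([-0.15808259,  0.08485416,  0.01573351]), 'moment': array([0.01483138, 0.01994915, 0.05189179]), 'gripper_force': 44.461455848068, 'width': 0.06381482199948482}
```

View pics/c4.png

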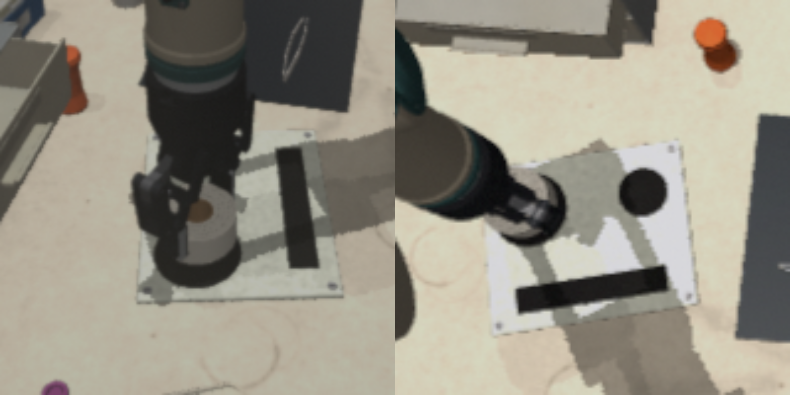

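The roll is held level just above the big pad, and the decapper hasn't moved. Lowering and releasing.

apply_moves:
  steps: [0,0,-1,0,0,0,-2,0,0,0,-2.3,0,0,0,-2.4,0,0,0,-2.4,0]

```text
clock: 5.17
position: [0.4803, 0.3444, 0.0097]
ee_rot: [0.001, 0.181, 0.983, 0.001]
contact_force: [-3.8, -2.7, 14.9]
width: 0.0638
gripper_force: 45.9
```

apply_moves:
  steps: [0,0,0,0,0,0,0,0,0,0,0,0,0,0,0,0,0,0,0,0]
  jaw: 0

```text
clock: 5.58
position: [0.4794, 0.3441, 0.0069]
ee_rot: [-0.0, 0.181, 0.983, -0.0]
contact_force: [-0.2, -0.2, 0.1]
width: 0.0853
gripper_force: 0.0
```

apply_moves:
  steps: [0,0,2,0,0,0,5,0,0,0,9,0,0,0,10,0,0,-2,10,-6,0,-6,10,-13,0,-10,10,-20,0,-14,10,-27]

```text
clock: 6.25
position: [0.4793, 0.2031, 0.1072]
ee_rot: [0.0, 0.408, 0.913, 0.0]
contact_force: [0.8, -0.3, -0.1]
width: 0.0853
gripper_force: 0.0
```

apply_moves:
  steps: [1,-4,0,-7,2.2,-7.5,0,-13,3.4,-11,0,-19,4.6,-15,0,-25,5.8,-19,0,-25.7,7,-22.9,0,-25.7,7,-22.9,-3,-25.7,7,-22.9,-6,-25.7]
  jaw: 130

```text
clock: 6.92
position: [0.5527, -0.0281, 0.0481]
ee_rot: [0.003, 0.601, 0.799, 0.001]
contact_force: [-0.7, 0.8, -0.4]
width: 0.0417
gripper_force: 0.0
```

apply_moves:
  steps: [0,0,0,0,0,0,0,0,0,0,0,0]

```text
clock: 7.17
position: [0.5502, -0.0245, 0.0481]
ee_rot: [0.0, 0.599, 0.801, 0.0]
contact_force: [0.2, 0.2, 0.9]
width: 0.0416
gripper_force: 0.0
```

```bash
python3 - <<'E'
from h import *
im=snap("side","pics/s3.png"); t=snap("top","pics/t3.png")
a=cv2.resize(im[120:320,210:410,::-1],(395,395)); b=cv2.resize(t[130:290,165:325,::-1],(395,395))
cv2.imwrite("pics/c5.png",cv2.hconcat([a,b])); print(get_state()["position"],get_state()["width"])
E
```

```text
[ 0.55099268 -0.02444642  0.04901512] 0.04216869888290694
```

View pics/c5.png

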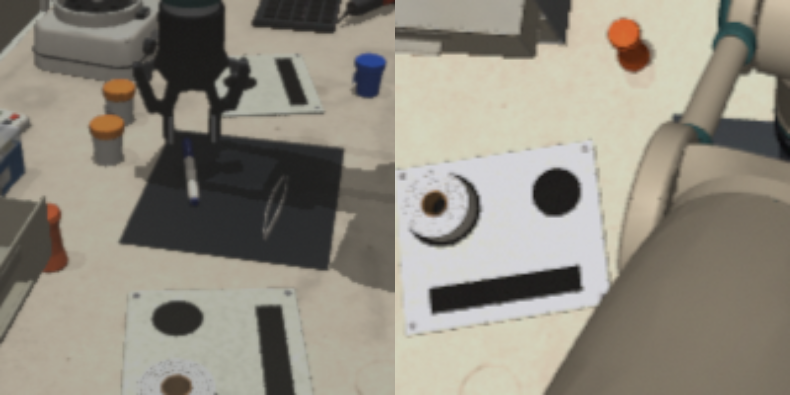

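The fingers straddle the marker, and the roll's top centre is at (180.8,212.6) in the top view, which I'll check next. Gripping the marker.

apply_moves:
  steps: [0,0,-2,0,0,0,-3.5,0,0,0,-4.1,0,0,0,-4.1,0]

```text
clock: 7.6
position: [0.5493, -0.0243, 0.0062]
ee_rot: [-0.0, 0.599, 0.801, -0.0]
contact_force: [0.2, 0.3, -0.6]
width: 0.042
gripper_force: 0.0
```

apply_moves:
  steps: [0,0,0,0,0,0,0,0,0,0,0,0,0,0,0,0,0,0,0,0]
  jaw: 240

```text
clock: 8.02
position: [0.5508, -0.0249, 0.0077]
ee_rot: [0.001, 0.599, 0.801, 0.001]
contact_force: [-0.3, 0.8, 6.3]
width: 0.0112
gripper_force: 40.5
```

apply_moves:
  steps: [0,0,2,0,0,0,5,0,0,0,8,0,0,0,10,0,0,0,10,0]

```text
clock: 8.43
position: [0.5529, -0.0254, 0.1111]
ee_rot: [0.004, 0.599, 0.801, 0.002]
contact_force: [-0.1, 0.5, -0.1]
width: 0.0116
gripper_force: 39.7
```

```bash
python3 - <<'E'
from h import *
print(px2w("top",180.6,212.4,.034)[:2]); s=get_state(); print(s["position"],s["width"])
E
```

```text
[0.47966492 0.34239215]
[ 0.55291418 -0.02539064  0.1111071 ] 0.011597106170046848
```

apply_moves:
  steps: [-1.8,3.7,0,-1,-3.6,7.4,0,-2.7,-5.4,11.1,0,-2.7,-7.2,14.8,0,-2.7,-9,18.5,0,-2.7,-10.8,22.1,0,-2.7,-12.6,25.8,0,-2.7,-14.4,29.5,0,-2.7]

```text
clock: 9.1
position: [0.404, 0.2714, 0.1058]
ee_rot: [-0.0, 0.618, 0.786, -0.0]
contact_force: [0.7, 1.2, -0.2]
width: 0.011
gripper_force: 39.7
```

apply_moves:
  steps: [0,0,-3,0,0,0,-6,0,0,0,-7.5,0,0,0,-8.7,0,0,0,-9.4,0,0,0,-9.4,0,0,0,-9.4,0]

```text
clock: 9.68
position: [0.4054, 0.27, 0.0119]
ee_rot: [-0.0, 0.618, 0.786, -0.0]
contact_force: [0.5, -0.3, -0.5]
width: 0.0115
gripper_force: 42.5
```

apply_moves:
  steps: [0,0,0,0,0,0,0,0,0,0,0,0,0,0,0,0]
  jaw: 130

```text
clock: 10.02
position: [0.4059, 0.2702, 0.0126]
ee_rot: [0.0, 0.618, 0.786, 0.0]
contact_force: [0.4, -0.3, -0.4]
width: 0.0419
gripper_force: 0.0
```

apply_moves:
  steps: [0,0,2,0,0,0,5,0,0,0,7,0,0,0,8,-6,0,-3,8,-12,0,-7,8,-17,0,-11,8,-17,0,-15,8,-17]

```text
clock: 10.68
position: [0.4054, 0.119, 0.0927]
ee_rot: [0.0, 0.727, 0.687, 0.0]
contact_force: [0.9, 1.0, 0.5]
width: 0.0421
gripper_force: 0.0
```

apply_moves:
  steps: [1.3,-4,0,0,2.5,-7.5,0,0,3.3,-9.8,0,0,3.3,-9.8,-3.5,0,3.3,-9.8,-6,0,3.3,-9.8,-6,0]

```text
clock: 11.18
position: [0.4352, 0.0218, 0.0292]
ee_rot: [-0.003, 0.728, 0.686, -0.003]
contact_force: [-2.8, -0.2, -0.7]
width: 0.042
gripper_force: 0.0
```

```bash
python3 - <<'E'
from h import *
im=snap("side","pics/s4.png"); t=snap("top","pics/t4.png")
a=cv2.resize(im[160:360,220:420,::-1],(395,395)); b=cv2.resize(t[130:290,150:310,::-1],(395,395))
cv2.imwrite("pics/c6.png",cv2.hconcat([a,b])); print(get_state()["position"])
E
```

```text
[0.43799287 0.02219799 0.03212793]
```

View pics/c6.png

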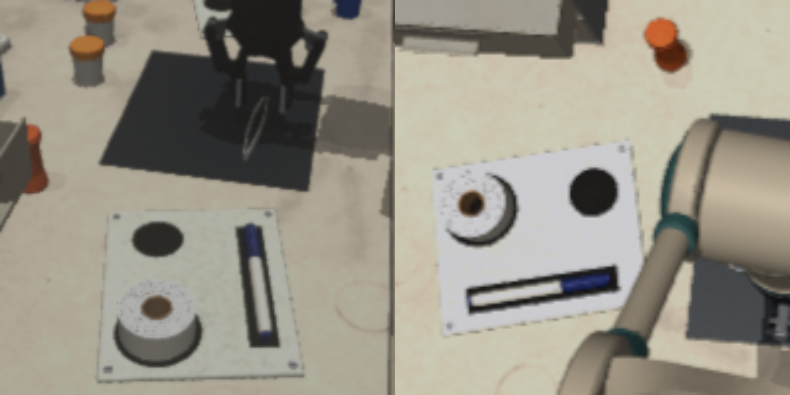

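The marker and roll sit centred on their pads, and the fingers straddle the forceps. Gripping the forceps and carrying them over.

apply_moves:
  steps: [0,0,-1.5,0,0,0,-2.3,0,0,0,-2.7,0,0,0,-2.7,0]

```text
clock: 11.62
position: [0.4386, 0.0225, 0.0055]
ee_rot: [-0.0, 0.727, 0.687, -0.0]
contact_force: [-0.6, 0.6, -0.5]
width: 0.0416
gripper_force: 0.0
```

apply_moves:
  steps: [0,0,0,0,0,0,0,0,0,0,0,0,0,0,0,0,0,0,0,0]
  jaw: 240

```text
clock: 12.03
position: [0.4393, 0.0223, 0.0061]
ee_rot: [0.001, 0.727, 0.686, 0.001]
contact_force: [-0.2, 1.1, 5.6]
width: 0.0126
gripper_force: 39.4
```

apply_moves:
  steps: [0,0,2,0,0,0,5,0,0,0,8,0,0,0,10,0,0,0,10,0]

```text
clock: 12.45
position: [0.4419, 0.0218, 0.1093]
ee_rot: [0.004, 0.727, 0.686, 0.003]
contact_force: [-0.2, -0.1, -0.0]
width: 0.0125
gripper_force: 39.2
```

apply_moves:
  steps: [0.3,-4,0,4,0.5,-8,0,8,0.8,-12,0,12,1.1,-16,0,16,1.4,-20,0,19.6,1.7,-24,0,19.6,1.9,-28,0,19.6,2.1,-31.2,0,19.6]

```text
clock: 13.12
position: [0.4591, -0.2927, 0.1042]
ee_rot: [-0.0, 0.6, 0.8, -0.0]
contact_force: [1.0, 0.3, 0.5]
width: 0.0126
gripper_force: 39.2
```

apply_moves:
  steps: [0,0,-3,0,0,0,-6,0,0,0,-7.5,0,0,0,-8.7,0,0,0,-9.4,0,0,0,-9.4,0,0,0,-9.4,0]

```text
clock: 13.7
position: [0.4594, -0.2896, 0.0109]
ee_rot: [-0.0, 0.6, 0.8, 0.0]
contact_force: [-0.0, -0.6, -0.3]
width: 0.0126
gripper_force: 39.2
```

apply_moves:
  steps: [0,0,0,0,0,0,0,0,0,0,0,0,0,0,0,0]
  jaw: 130

```text
clock: 14.03
position: [0.4597, -0.2898, 0.0113]
ee_rot: [0.0, 0.6, 0.8, 0.0]
contact_force: [0.6, -0.2, -0.2]
width: 0.0421
gripper_force: 0.0
```

apply_moves:
  steps: [0,0,2,0,0,0,5,0,0,0,8,0,0,0,11,0,0,0,12,0,0,0,12,0]

```text
clock: 14.53
position: [0.4614, -0.2912, 0.1345]
ee_rot: [0.004, 0.6, 0.8, -0.0]
contact_force: [0.5, -0.6, -0.6]
width: 0.0419
gripper_force: 0.0
```

apply_moves:
  steps: [3,2.2,0,0,6,4.4,0,0,9,6.6,0,0,12,8.9,0,0,15,11.1,0,0,18,13.3,0,0,21,15.5,0,0,21,15.5,-3,0]
  jaw: 40

```text
clock: 15.2
position: [0.679, -0.1312, 0.1045]
ee_rot: [0.006, 0.598, 0.801, 0.004]
contact_force: [2.2, -1.3, 1.5]
width: 0.0722
gripper_force: 0.0
```

apply_moves:
  steps: [0,0,-2,0,0,0,-3,0,0,0,-3,0,0,0,-3,0]

```text
clock: 15.53
position: [0.6687, -0.1349, 0.0699]
ee_rot: [-0.001, 0.6, 0.8, -0.0]
contact_force: [0.3, -0.8, -0.1]
width: 0.0721
gripper_force: 0.0
```

```bash
python3 - <<'E'
from h import *
im=snap("side","pics/s5.png"); t=snap("top","pics/t5.png")
a=cv2.resize(im[100:260,220:380,::-1],(395,395)); b=cv2.resize(t[120:280,330:490,::-1],(395,395))
cv2.imwrite("pics/c7.png",cv2.hconcat([a,b])); print(get_state()["position"],get_state()["width"])
E
```

```text
[ 0.67015632 -0.13549389  0.07225195] 0.07216069348704932
```

View pics/c7.png

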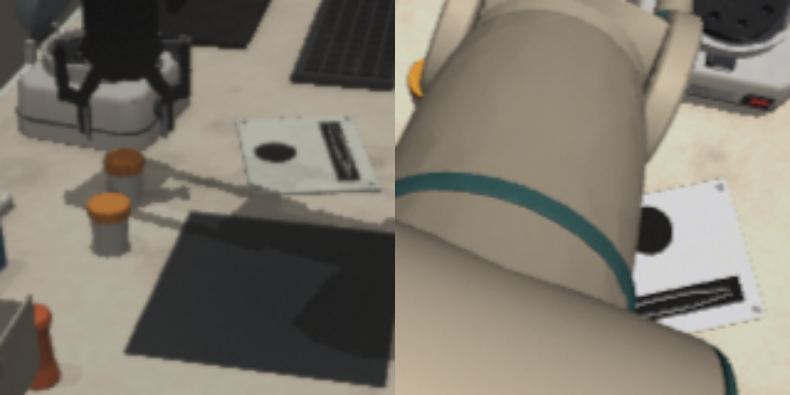

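The forceps lie on the strip. The fingers (cols 84 and 168) are centred on the far cup (col 124). Descending and gripping.

apply_moves:
  steps: [0,0,-2,0,0,0,-4,0,0,0,-5.5,0,0,0,-6.5,0,0,0,-6.5,0]

```text
clock: 16.05
position: [0.6687, -0.135, 0.0053]
ee_rot: [-0.001, 0.6, 0.8, -0.0]
contact_force: [-0.2, 0.1, 0.4]
width: 0.0722
gripper_force: 0.0
```

apply_moves:
  steps: [0,0,0,0,0,0,0,0,0,0,0,0,0,0,0,0,0,0,0,0]
  jaw: 180
  newtons: 30

```text
clock: 16.47
position: [0.6709, -0.1353, 0.0081]
ee_rot: [0.002, 0.6, 0.8, 0.001]
contact_force: [-0.3, 0.4, 6.3]
width: 0.0412
gripper_force: 29.8
```

apply_moves:
  steps: [0,0,2,0,0,0,4.5,0,0,0,7,0,0,0,8,0,0,0,8,0,0,0,8,0]

```text
clock: 16.97
position: [0.6695, -0.1347, 0.0862]
ee_rot: [0.0, 0.6, 0.8, 0.0]
contact_force: [-1.0, 0.5, -1.1]
width: 0.041
gripper_force: 30.5
```

apply_moves:
  steps: [-2,-2,0,0,-4.5,-4.4,0,0,-7,-6.8,0,0,-9.5,-9.2,0,0,-12,-11.7,0,0,-13.8,-13.4,0,0,-13.8,-13.4,0,0,-13.8,-13.4,-2,0]

```text
clock: 17.63
position: [0.5322, -0.2708, 0.0676]
ee_rot: [0.002, 0.601, 0.799, 0.0]
contact_force: [1.4, 0.3, -0.6]
width: 0.0408
gripper_force: 30.5
```

apply_moves:
  steps: [0,0,-1.5,0,0,0,-3,0,0,0,-3,0,0,0,-3,0]

```text
clock: 17.97
position: [0.5306, -0.2675, 0.0343]
ee_rot: [-0.002, 0.6, 0.8, 0.0]
contact_force: [-0.3, -0.2, 0.1]
width: 0.0411
gripper_force: 30.5
```

```bash
python3 - <<'E'
from h import *
im=snap("side","pics/s6.png")
cv2.imwrite("pics/c8.png",cv2.resize(im[90:250,240:440,::-1],(790,632)[:2] if 0 else (740,592))); print(get_state()["position"],get_state()["width"])
E
```

```text
[ 0.53150811 -0.26813329  0.03544432] 0.040738514438430753
```

View pics/c8.png

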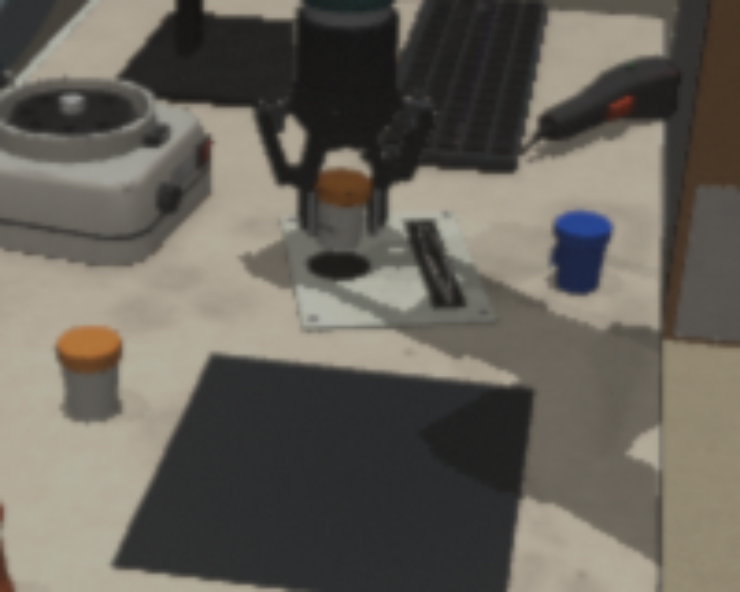

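The cup is held upright above its pad, with its base at about (342,245) and the pad at (340,265) in the crop. Lowering, releasing and going to the second cup.

apply_moves:
  steps: [0,0,-0.8,0,0,0,-1.4,0,0,0,-1.9,0,0,0,-2.2,0,0,0,-2.2,0,0,0,-2.2,0]

```text
clock: 18.52
position: [0.5317, -0.2688, 0.0143]
ee_rot: [0.0, 0.6, 0.8, 0.0]
contact_force: [0.3, 0.4, -0.2]
width: 0.041
gripper_force: 30.5
```

apply_moves:
  steps: [0,0,0,0,0,0,0,0,0,0,0,0,0,0,0,0,0,0,0,0]
  jaw: 40

```text
clock: 18.93
position: [0.5317, -0.2688, 0.0144]
ee_rot: [0.0, 0.6, 0.8, 0.0]
contact_force: [0.3, 0.3, -0.5]
width: 0.072
gripper_force: 0.0
```

apply_moves:
  steps: [0,0,1.5,0,0,0,4,0,0,0,7,0,0,0,10,0,0,0,12,0,0,0,12,0]

```text
clock: 19.43
position: [0.5344, -0.2705, 0.1395]
ee_rot: [0.005, 0.6, 0.8, 0.0]
contact_force: [0.2, -0.7, 0.8]
width: 0.0718
gripper_force: 0.0
```

apply_moves:
  steps: [1.8,3.3,0,0,3.6,6.6,0,0,5.4,9.9,0,0,7.2,13.2,0,0,9,16.5,0,0,10.8,19.8,0,0,12.6,23,0,0,12.6,23,-2,0]

```text
clock: 20.1
position: [0.6634, -0.0327, 0.1169]
ee_rot: [0.003, 0.598, 0.802, 0.004]
contact_force: [0.5, -0.4, -0.1]
width: 0.0718
gripper_force: 0.0
```

apply_moves:
  steps: [0,0,-2,0,0,0,-4.4,0,0,0,-4.4,0,0,0,-4.4,0]

```text
clock: 20.43
position: [0.656, -0.0385, 0.0683]
ee_rot: [-0.002, 0.6, 0.8, -0.001]
contact_force: [0.6, -0.4, 0.1]
width: 0.0716
gripper_force: 0.0
```

```bash
python3 - <<'E'
from h import *
im=snap("side","pics/s7.png"); t=snap("top","pics/t7.png")
a=cv2.resize(im[110:270,220:380,::-1],(395,395)); b=cv2.resize(t[130:290,380:540,::-1],(395,395))
cv2.imwrite("pics/c9.png",cv2.hconcat([a,b])); print(get_state()["position"],get_state()["width"])
E
```

```text
[ 0.65826721 -0.03912219  0.07106747] 0.07206135143934098
```

View pics/c9.png

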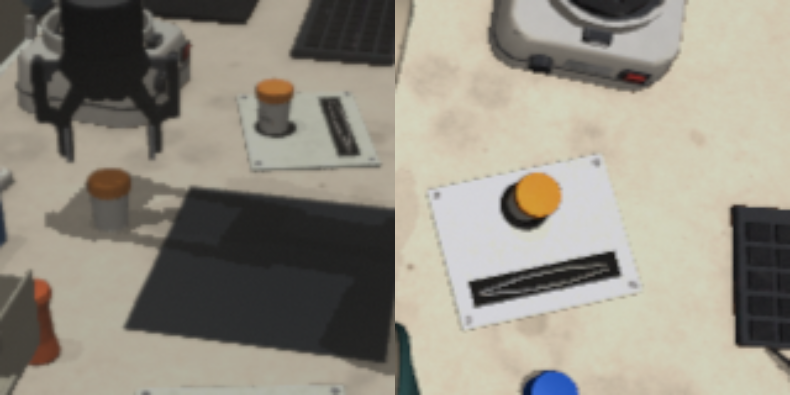

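The first kit is placed: cup lid at px (437.9,209), forceps on their strip. The fingers are centred on cup two. Gripping.

apply_moves:
  steps: [0,0,-2,0,0,0,-4,0,0,0,-5.5,0,0,0,-6.4,0,0,0,-6.4,0]

```text
clock: 20.95
position: [0.6571, -0.039, 0.0056]
ee_rot: [-0.001, 0.6, 0.8, -0.0]
contact_force: [-0.2, -1.0, -0.1]
width: 0.0719
gripper_force: 0.0
```

apply_moves:
  steps: [0,0,0,0,0,0,0,0,0,0,0,0,0,0,0,0,0,0,0,0]
  jaw: 180

```text
clock: 21.37
position: [0.6589, -0.0391, 0.008]
ee_rot: [0.002, 0.6, 0.8, 0.001]
contact_force: [-0.0, -0.4, 6.0]
width: 0.0409
gripper_force: 29.9
```

apply_moves:
  steps: [0,0,2,0,0,0,4.5,0,0,0,7.5,0,0,0,10,0,0,0,12,0,0,0,12,0]

```text
clock: 21.87
position: [0.6606, -0.0391, 0.1316]
ee_rot: [0.004, 0.6, 0.8, 0.002]
contact_force: [0.7, -0.7, -0.4]
width: 0.0408
gripper_force: 30.5
```

```bash
python3 -c "
from h import *
print(px2w('top',437.7,208.8,.059)[:2])"
```

```text
[ 0.53177616 -0.26822643]
```

apply_moves:
  steps: [-1.5,2.7,0,0,-3.7,6.7,0,0,-5.9,10.6,0,0,-8.1,14.5,0,0,-10.3,18.5,0,0,-12.5,22.4,0,0,-14.2,25.5,0,0,-15.1,27.2,0,0]

```text
clock: 22.53
position: [0.5035, 0.2355, 0.1252]
ee_rot: [-0.001, 0.599, 0.8, -0.001]
contact_force: [0.3, -0.1, -0.2]
width: 0.0409
gripper_force: 30.5
```

apply_moves:
  steps: [0,0,-2.5,0,0,0,-5,0,0,0,-7.5,0,0,0,-9,0,0,0,-10,0,0,0,-10.8,0,0,0,-11.2,0,0,0,-11.2,0]

```text
clock: 23.2
position: [0.5067, 0.2331, 0.0143]
ee_rot: [-0.0, 0.6, 0.8, -0.0]
contact_force: [1.1, 0.7, -0.3]
width: 0.0409
gripper_force: 30.4
```

apply_moves:
  steps: [0,0,0,0,0,0,0,0]

```text
clock: 23.37
position: [0.5073, 0.2333, 0.0149]
ee_rot: [0.0, 0.6, 0.8, 0.001]
contact_force: [0.4, -0.4, -0.1]
width: 0.0408
gripper_force: 30.4
```

Release, retreat up and away, then take the final look.

apply_moves:
  steps: [0,0,0,0,0,0,0,0,0,0,0,0,0,0,0,0,0,0,0,0]
  jaw: 40

```text
clock: 23.78
position: [0.5067, 0.2332, 0.0144]
ee_rot: [0.0, 0.6, 0.8, 0.0]
contact_force: [0.3, -0.9, -0.3]
width: 0.072
gripper_force: 0.0
```

apply_moves:
  steps: [0,0,1.5,0,0,0,4,0,0,0,8,0,0,0,12,0,0,0,16,0,0,-4,18,0,0,-8,18,0,0,-12,18,0]

```text
clock: 24.45
position: [0.5077, 0.1126, 0.1967]
ee_rot: [0.002, 0.599, 0.801, 0.002]
contact_force: [-0.0, -0.5, -0.8]
width: 0.0721
gripper_force: 0.0
```

apply_moves:
  steps: [-1,-4,0,0,-2,-8,0,0,-3,-12,0,0,-3,-12,0,0,-3,-12,0,0]

```text
clock: 24.87
position: [0.4762, -0.0087, 0.1945]
ee_rot: [0.0, 0.602, 0.799, 0.0]
contact_force: [0.3, 0.3, -0.4]
width: 0.0718
gripper_force: 0.0
```

```bash
python3 - <<'E'
from h import *
im=snap("side","pics/s8.png"); t=snap("top","pics/t8.png")
a=cv2.resize(im[200:400,200:400,::-1],(395,395)); b=cv2.resize(t[120:280,140:300,::-1],(395,395))
cv2.imwrite("pics/c10.png",cv2.hconcat([a,b])); print(get_state()["position"],get_state()["width"])
E
```

```text
[ 0.47682253 -0.00637809  0.19440855] 0.0717524001969708
```

View pics/c10.png

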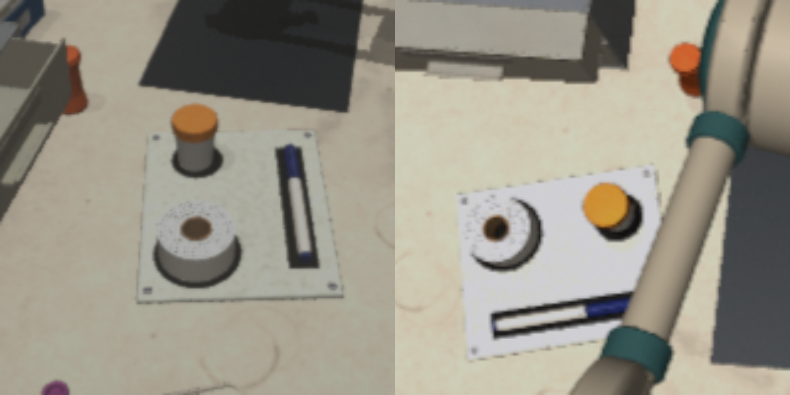

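The roll, cup and marker all sit centred on their pads. The cup is upright, with its lid at crop (606,205), and the decapper is unmoved. Handing in.

```bash
python3 -c "
from h import *
print(px2w('top',140+(606-395)/2.469-.3,120+205/2.469-.3,.059)[:2]); print(sign_off())"
```

```text
[0.50706367 0.23115349]
the job is handed in; nothing more can be done
None
```

Both kits are made up and the job is handed in: all five things look centred on their pads in the last pictures, and the decapper was left where it stood. No verdict came back.

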